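Close up a terminal box and hold its sprung cover shut

TASK

Close up the grey terminal box for its seal check: first slide the orange transport lock on its front ledge all the way to its end stop at the green mark, then turn the black wing fastener clockwise until its white slot line lines up with the two yellow marks on the cover. Then press the sprung white cover down until it is flush in its frame and keep it pressed with the gripper: finish while still holding it down, with the lock and the fastener left as set. Leave the other things on the bench where they are.

Things in the scene. Friction and masses are not known exactly. Their poses are not given: they have to be found in the camera images.
- box: Grey terminal box, fixed to the bench on its back, turned a little: 260 (x) x 240 (y) x 85 mm high. Origin at the centre of its underside, z up; its -x side faces roughly to the robot. There a level ledge 60 mm deep (top 85 mm above the bench) carries the transport lock; the rest of its top is the cover, set into a rim 85 mm above the bench.
- lock_grip (a point): Orange transport lock, an upright block 22 mm (box x) x 20 mm (box y), top 36.5 mm above the ledge. This point is on its centre line, 24 mm above the ledge; axes as the box's. Can be pinched across its 20 mm (fingers either side along box y) or pushed. It slides along box y, 103 mm in front (-x) of the box's centre; red mark at the -y end, green mark at the +y end.
- lock (a joint): Position of the transport lock, m: 0 at the red end, 0.060 at its end stop near the green mark; it slides towards box +y. Stiff by friction (about 2 to 3 N), stays where left. Until it is at its end stop its tongue stands under the cover and keeps the cover from closing.
- wing_grip (a point): Black wing fastener, an upright bar 44 mm long (along this point's y), 12 mm thick (x), from 6 to 38 mm above the cover, white slot line along its top; below it a steel boss 32 mm across, 6 mm high. This point is on its turning axis (z, up, leaning up to 5 degrees with the cover), 28 mm above the cover; on the box's middle line, 20 mm in front (-x) of its centre.
- fastener (a joint): Turn of the wing, rad, growing clockwise from above: 0 = wing across the box (along box y); 1.571 = wing along box x, slot line in line with the two yellow marks. It can overrun to 2.1, its stop. Light friction (0.05 N m), stays where left. Only when lined up to about 0.15 rad does its cross pin enter the slot below and let the cover close.
- press_pad (a point): Centre of the blue disc, 30 mm across, on the top face of the cover near its free edge: a good place to press. In the box frame 45 mm in front (-x) of the centre and 66 mm to -y; 85 mm above the bench when the cover is flush, about 99 mm at the start.
- cover (a joint): Angle of the white cover, rad: 0 flush, 0.09 fully up (as at the start: free edge 16 mm proud). 180 x 202 x 6 mm, hinged at rim level along its far edge (114 mm to box +x of the centre), free edge 68 mm in front of the centre. Sprung: it rises when let go; at the blue disc about 4 N of push starts it and about 9 N bring it flush, on a hard stop.
- screwdriver_grip (a point): Green-handled screwdriver lying beside the box: middle of its handle. Bystander.
- tape: Roll of red tape lying flat, 90 mm across, 19 mm high; origin at its underside. Bystander.
- breaker: White breaker module lying on its side by the box, about 70 x 72 x 18 mm, origin at its underside. Bystander.
- lamp: Round white lamp, 150 mm across, 54 mm high, origin at its underside. Bystander.
- junction: White junction box, 88 x 88 x 44 mm with two black stubs, origin at its underside. Bystander.
- pliers: Pliers with red handles lying flat, about 170 mm long. Bystander.

How it is judged:
By the outcome, as a careful person would: the job done as asked, in the order asked, and still so for the second after the job is handed in, while the arm keeps its last pose, push and grip.
It also fails if it takes over 48 s, if anything falls off the work surface, if the arm or the gripper's body presses on something with over 40 N, if the wrist force passes 120 N, or if a joint passes its speed limit or range.

ROBOT

A 6-joint arm with a two-finger parallel gripper is mounted at the origin on the work surface. World frame = base frame: x ahead of the robot, y to its left, z up, the work surface at z = 0. Lengths are in m, angles in rad, forces in N, time in s.
With the tool pointing down it reaches from about 0.275 to 1 m from the base axis. Payload 8.4 kg.
Tool frame: the origin (TCP) lies at the very end of the fingers, on their centre line; the grasp point (between the pads) lies 19 mm behind it (r.tcp_to_grasp is the distance from the TCP to the grasp point, in m); z points along the fingers, y is the direction in which the jaws open and shut (so a half turn about z gives the same grasp; the last joint's range is limited). The gripper opens to 85 mm and grips with 20 to 120 N. Pads are 22 mm wide; open, the fingers measure 114 mm over their backs; the gripper's body (76 mm by 85 mm) begins 54 mm behind the grasp point. The pads swing forward as they close: fully open they stand 13 mm farther back than shut.
Start: joints at [1.191, 0.353, 1.633, -0, 1.155, -0.002], TCP at [0.231, 0.581, 0.231] pointing down, gripper open.
Joint ranges: [-2.63, 2.63], [-0.92, 2.1], [0.06, 2.66], [-1.3, 4.44], [0, 2.69], [-3.02, 3.02]. Speed limits (rad/s): [2.22, 2.22, 2.79, 3.14, 3.14, 3.14].

INTERFACE

Orientations are given as a unit quaternion [x, y, z, w].
In Python, from rig import r, cams gives the robot as it stands. The module is installed in compiled form; this text tells all that it offers.
- The arm moves only by the tool move_arm, never from a script. Its argument "steps" is one flat list of numbers, 7 for each row, row after row: the shift along the tool's x, y, z in m, then the turn, a rotation vector about the tool's x, y, z in degrees, then the closure, from 0 (fully open) to 1 (shut). In form: [tx, ty, tz, rx, ry, rz, fingers, tx, ty, tz, rx, ry, rz, fingers, ...]. A call has 1 to 5 rows; each row is the pose to reach, as a shift and turn from the pose commanded when the call began, along the tool's axes at that moment; what a row does not reach only later rows make up. A row lasts 1/12 s, in which the tool goes at most 41.7 mm and 7.16 degrees, less where a joint would pass 70% of its speed; a pose out of reach is approached as far as the arm can. A call with a gripper value outside its range is refused whole. The fingers move at their own pace and stop on an object; the grip force is fixed at half the most. Time passes only in rows, so rows that repeat a pose let the fingers close. It gives the time, the measured TCP pose, the force and the opening at its end, in the units of the state.
- r.sense(): the state, without advancing time (a new reading comes with each control period).
- cams.camera(name): name is "scene" or "top" or "wrist"; returns a dict with "pixels" (420x560x3 uint8, blue, green, red), "fx", "fy", "cx", "cy" (pixels), "position" and "attitude" of the camera in the world. Camera axes: x right, y down, z forward; pixel columns grow to the right and rows downward; lengths in m; the calibration is good to about 2 mm. The wrist camera is an equidistant fisheye: a pixel r from the principal point sees the ray r / f radians off the axis. A picture is of the moment at which its call begins. There is no depth.
- r.hand_in(): hands the job in, once; it reports no verdict.
The state is a dict: "time_s": time; "q": joint angles; "qd": joint speeds; "joint_torque": joint torques, N m; "tool_pos": TCP position; "tool_rot": TCP orientation; "wrist_force": force on the tool from outside, world axes, zero at the start; "moment": the same for the moment, N m; "grip_width": finger opening in m.
Only numpy, scipy, OpenCV 4.12 (cv2) and the standard library are available. Lean on these libraries where they do the work, as an engineer would, in place of code of your own. Each camera call takes 0.05 s, during which the arm holds its last target.

## Working session

There is one attempt and no reset: what is moved stays moved. The work goes in short steps, Python scripts to look and compute and a tool call to move; the robot and the scene stay as the last step left them, time stands still between calls to the robot, and variables do not carry over. Pictures are saved under pics/ and viewed, and the job is handed in when it is done.

Besides the shell and the picture viewer there is one more tool, called after "Request:" as a command line: name --argument value ..., lists and objects as JSON in quotes. move_arm: Moves the arm, as the interface text tells. Its arguments: {"type":"object","properties":{"steps":{"type":"array"}},"required":["steps"]}

```bash
mkdir -p pics; python3 - <<'E'
from rig import r,cams
import cv2
s=r.sense();print({k:s[k] for k in ['time_s','tool_pos','tool_rot','grip_width','wrist_force']})
for n in ['scene','top','wrist']:
    c=cams.camera(n);cv2.imwrite(f'pics/{n}0.png',c['pixels']);print(n,{k:c[k] for k in c if k!='pixels'})
E
```

```text
{'time_s': 0.0, 'tool_pos': array([0.23036497, 0.5804735 , 0.23055387]), 'tool_rot': array([ 1.87775074e-01,  9.82211804e-01, -6.90775309e-04, -1.29382836e-04]), 'grip_width': 0.0854126411377986, 'wrist_force': array([-0.13141447, -0.75786448, -0.42582091])}
scene {'fx': 475.2302498876725, 'fy': 475.2302498876725, 'cx': 273.10924049572264, 'cy': 201.50937215039875, 'position': array([ 1.29710301, -0.88494352,  1.04046265]), 'attitude': array([ 0.84947361,  0.30108827, -0.1475021 , -0.40741082])}
top {'fx': 496.717990772624, 'fy': 496.717990772624, 'cx': 280.4313208297978, 'cy': 191.07155568472268, 'position': array([0.36726988, 0.00359281, 1.54011878]), 'attitude': array([-0.70427756,  0.70780644, -0.03890561,  0.03859421])}
wrist {'fx': 325.19226210127806, 'fy': 325.19226210127806, 'cx': 279.21822190872956, 'cy': 210.46994754439373, 'position': array([0.15421379, 0.61094967, 0.37320076]), 'attitude': array([0.816154  , 0.55423721, 0.09126896, 0.13558668])}
```

View pics/top0.png

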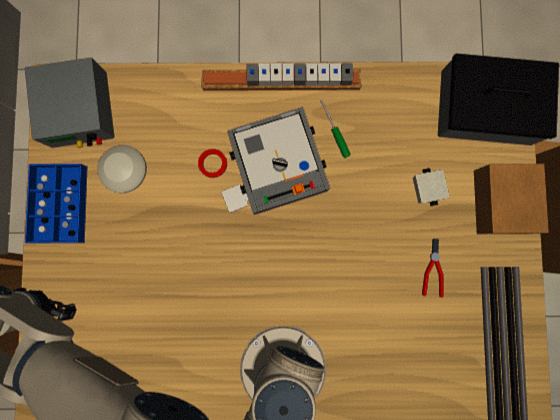

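View pics/scene0.png

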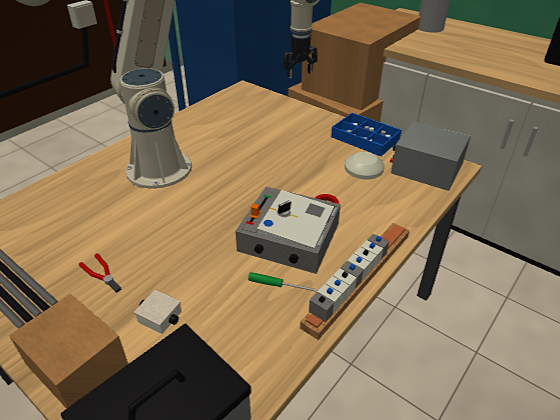

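The top view shows the box around pixel (280,160), the orange lock near (298,189), the wing at (280,164) and the blue disc at (304,166). I'll zoom in next.

```bash
python3 - <<'E'
import cv2
a=cv2.imread('pics/top0.png')[95:225,215:345];cv2.imwrite('pics/topz.png',cv2.resize(a,None,fx=4.6,fy=4.6,interpolation=cv2.INTER_CUBIC))
a=cv2.imread('pics/scene0.png')[175:285,225:355];cv2.imwrite('pics/scenez.png',cv2.resize(a,None,fx=5,fy=5,interpolation=cv2.INTER_CUBIC))
E
```

```text
(no output)
```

View pics/topz.png

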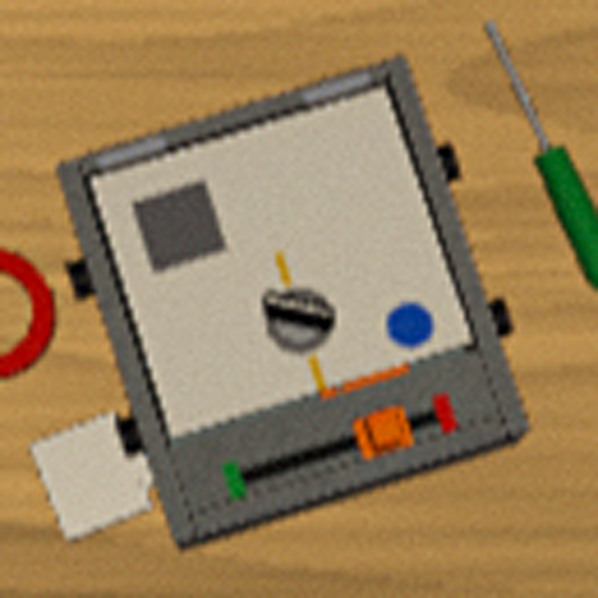

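View pics/scenez.png

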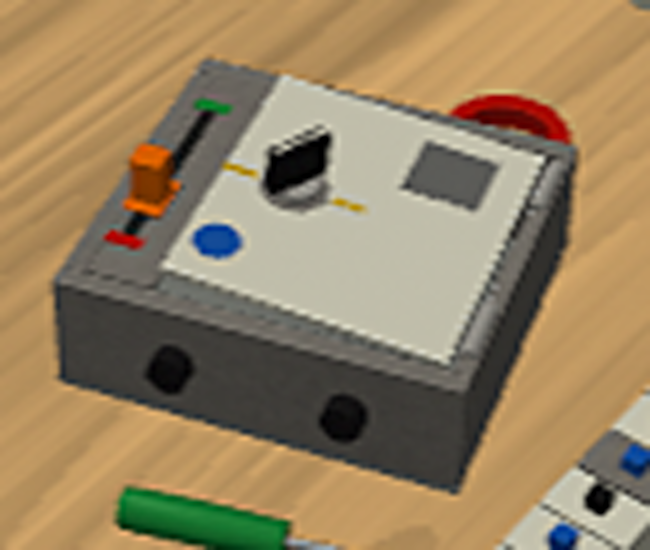

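```bash
cat > h.py <<'E'
import numpy as np,cv2
from scipy.spatial.transform import Rotation as R
def ray(c,u,v):
    d=np.array([(u-c['cx'])/c['fx'],(v-c['cy'])/c['fy'],1.]);return R.from_quat(c['attitude']).apply(d)
def onz(c,u,v,z):
    d=ray(c,u,v);p=np.array(c['position']);return p+d*(z-p[2])/d[2]
E
python3 - <<'E'
from h import *
from rig import cams
t=cams.camera('top');s=cams.camera('scene')
Z=lambda p:(215+(p[0]+.5)/4.6-.5,95+(p[1]+.5)/4.6-.5)
S=lambda p:(225+(p[0]+.5)/5-.5,175+(p[1]+.5)/5-.5)
W=[onz(t,*Z(p),.085) for p in [(60,165),(402,57),(525,432),(182,545)]]
L=np.array([[.13,.12],[.13,-.12],[-.13,-.12],[-.13,.12]])
def fit(L,W):
    W=np.array(W)[:,:2];l=L-L.mean(0);w=W-W.mean(0)
    a=np.arctan2((l[:,0]*w[:,1]-l[:,1]*w[:,0]).sum(),(l*w).sum())
    M=np.array([[np.cos(a),-np.sin(a)],[np.sin(a),np.cos(a)]]);T=W.mean(0)-M@L.mean(0)
    print('yaw',np.degrees(a),'T',T,'res',np.round((W-(L@M.T+T))*1000,1).tolist());return a,M,T
a,M,T=fit(L,W)
Ws=[onz(s,*S(p),.085) for p in [(205,60),(578,150),(462,372),(55,285)]]
fit(np.array([[-.13,.12],[.13,.12],[.13,-.12],[-.13,-.12]]),Ws)
def seg(c,lo,hi,box,n):
    h=cv2.cvtColor(c['pixels'],cv2.COLOR_BGR2HSV);m=cv2.inRange(h,lo,hi);k=np.zeros_like(m);x0,y0,x1,y1=box;k[y0:y1,x0:x1]=m[y0:y1,x0:x1]
    mm=cv2.moments(k,True);return mm['m10']/mm['m00'],mm['m01']/mm['m00'],mm['m00']
for nm,c,b in (('top',t,(250,150,320,220)),('scene',s,(230,180,300,245))):
  for n,lo,hi,z in (('blue',(100,120,60),(130,255,255),.099),('green',(45,100,40),(80,255,255),.085),('orange',(5,180,130),(14,255,255),.1215),('red',(0,180,80),(3,255,255),.085),('yellow',(18,150,120),(30,255,255),.096)):
    q=seg(c,lo,hi,b,n);w=onz(c,q[0],q[1],z);print(nm,n,np.round(q,1),np.round(w,4),'box',np.round(M.T@(w[:2]-T),4))
# wing ends top
for p in [(265,295),(330,322)]:
    w=onz(t,*Z(p),.13);print('wing',w,M.T@(w[:2]-T))
E
```

```text
yaw 17.642729362684722 T [0.62218443 0.00893562] res [[0.7, -3.4], [-1.3, 2.5], [-0.3, 4.9], [1.0, -4.0]]
yaw 18.118328533124874 T [0.62471524 0.01226292] res [[4.4, -1.5], [4.2, -6.8], [-12.0, 9.6], [3.5, -1.3]]
top blue [303.6 165.2  70. ] [ 0.6021 -0.0658  0.099 ] box [-0.0418 -0.0652]
top green [265.6 199.   31. ] [0.5041 0.0464 0.085 ] box [-0.1012  0.0714]
top orange [297.1 185.7 120. ] [ 0.5386 -0.0456  0.1215] box [-0.0961 -0.0266]
top red [311.  184.3  26. ] [ 0.547  -0.0879  0.085 ] box [-0.101  -0.0695]
top yellow [292.7 204.8 214. ] [ 0.4857 -0.0331  0.096 ] box [-0.1428  0.0013]
scene blue [267.9 222.7  49. ] [ 0.6015 -0.0642  0.099 ] box [-0.0419 -0.0634]
scene green [267.1 195.9  15. ] [0.5043 0.0486 0.085 ] box [-0.1003  0.0736]
scene orange [254.7 210.1  57. ] [ 0.5502 -0.0642  0.1215] box [-0.0908 -0.0479]
scene red [249.5 222.5  16. ] [ 0.547  -0.0865  0.085 ] box [-0.1006 -0.0682]
scene yellow [282.5 211.7  11. ] [0.6019 0.0065 0.096 ] box [-0.02    0.0038]
wing [0.61620619 0.02574067 0.13      ] [-0.00060377  0.01782651]
wing [ 0.59891725 -0.01479916  0.13      ] [-0.02936636 -0.01556658]
```

Request:
move_arm --steps '[-0.0272, -0.0254, 0, 0, 0, 0, 1, -0.0544, -0.0508, 0, 0, 0, 0, 1, -0.0816, -0.0762, 0, 0, 0, 0, 1, -0.1088, -0.1016, 0, 0, 0, 0, 1, -0.136, -0.127, 0, 0, 0, 0, 1]'

```text
time_s: 0.67
tool_pos: [0.3104, 0.4111, 0.2312]
tool_rot: [0.187, 0.982, -0.0, 0.0]
wrist_force: [1.4, 0.5, -0.4]
grip_width: 0.0257
```

Request:
move_arm --steps '[-0.0272, -0.0254, 0, 0, 0, 0, 1, -0.0544, -0.0508, 0, 0, 0, 0, 1, -0.0816, -0.0762, 0, 0, 0, 0, 1, -0.1088, -0.1016, 0, 0, 0, 0, 1, -0.136, -0.127, 0, 0, 0, 0, 1]'

```text
time_s: 1.08
tool_pos: [0.39, 0.2428, 0.2314]
tool_rot: [0.188, 0.982, 0.0, 0.0]
wrist_force: [-0.2, -0.2, -0.6]
grip_width: 0.0
```

Request:
move_arm --steps '[-0.0272, -0.0254, 0, 0, 0, 0, 1, -0.0544, -0.0508, 0, 0, 0, 0, 1, -0.0816, -0.0762, 0, 0, 0, 0, 1, -0.1088, -0.1016, 0, 0, 0, 0, 1, -0.136, -0.127, 0, 0, 0, 0, 1]'

```text
time_s: 1.5
tool_pos: [0.4697, 0.0745, 0.2315]
tool_rot: [0.188, 0.982, 0.0, 0.0]
wrist_force: [-0.4, 0.4, -0.6]
grip_width: 0.0
```

Request:
move_arm --steps '[-0.0272, -0.0254, 0, 0, 0, 0, 1, -0.0544, -0.0508, 0, 0, 0, 0, 1, -0.0816, -0.0762, 0, 0, 0, 0, 1, -0.1088, -0.1016, 0, 0, 0, 0, 1, -0.136, -0.127, 0, 0, 0, 0, 1]'

```text
time_s: 1.92
tool_pos: [0.5492, -0.0939, 0.2313]
tool_rot: [0.188, 0.982, 0.0, 0.0]
wrist_force: [1.7, 1.8, -0.1]
grip_width: 0.0
```

Request:
move_arm --steps '[0, 0, 0, 0, 0, 7, 1, 0, 0, 0, 0, 0, 14, 1, 0, 0, 0, 0, 0, 21, 1, 0, 0, 0, 0, 0, 28, 1, 0, 0, 0, 0, 0, 35, 1]'

```text
time_s: 2.33
tool_pos: [0.5487, -0.0921, 0.2311]
tool_rot: [0.477, 0.879, -0.0, -0.0]
wrist_force: [0.5, -0.7, 0.1]
grip_width: 0.0001
```

Request:
move_arm --steps '[0, 0, 0, 0, 0, 7, 1, 0, 0, 0, 0, 0, 14, 1, 0, 0, 0, 0, 0, 21, 1, 0, 0, 0, 0, 0, 28, 1, 0, 0, 0, 0, 0, 35, 1]'

```text
time_s: 2.75
tool_pos: [0.5487, -0.0919, 0.2312]
tool_rot: [0.719, 0.695, -0.0, -0.0]
wrist_force: [-0.2, -0.3, -0.2]
grip_width: -0.0002
```

Request:
move_arm --steps '[0, 0, 0, 0, 0, 7, 1, 0, 0, 0, 0, 0, 14, 1, 0, 0, 0, 0, 0, 21, 1, 0, 0, 0, 0, 0, 28, 1, 0, 0, 0, 0, 0, 35, 1]'

```text
time_s: 3.17
tool_pos: [0.5487, -0.0919, 0.2312]
tool_rot: [0.895, 0.446, -0.0, -0.0]
wrist_force: [0.3, 0.5, 0.3]
grip_width: 0.0002
```

Request:
move_arm --steps '[0, 0, 0, 0, 0, 7.1, 1, 0, 0, 0, 0, 0, 14.2, 1, 0, 0, 0, 0, 0, 21.3, 1, 0, 0, 0, 0, 0, 28.5, 1, 0, 0, 0, 0, 0, 35.6, 1]'

```text
time_s: 3.58
tool_pos: [0.5487, -0.0919, 0.2312]
tool_rot: [0.988, 0.151, -0.0, -0.0]
wrist_force: [0.3, 0.7, 0.7]
grip_width: 0.0001
```

```bash
python3 - <<'E'
from rig import r,cams
import cv2
for n in ['wrist','scene']:
    c=cams.camera(n);cv2.imwrite(f'pics/{n}1.png',c['pixels']);print(c['position'],c['attitude'])
a=cv2.imread('pics/scene1.png')[150:285,205:365];cv2.imwrite('pics/scene1z.png',cv2.resize(a,None,fx=4,fy=4,interpolation=cv2.INTER_CUBIC))
E
```

```text
[ 0.62853085 -0.0674337   0.37377231] [ 0.79512659 -0.58421399 -0.09608844  0.13128115]
[ 1.29710301 -0.88494352  1.04046265] [ 0.84947361  0.30108827 -0.1475021  -0.40741082]
```

View pics/wrist1.png

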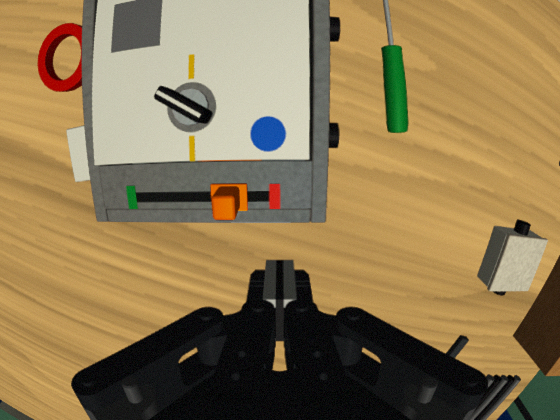

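View pics/scene1z.png

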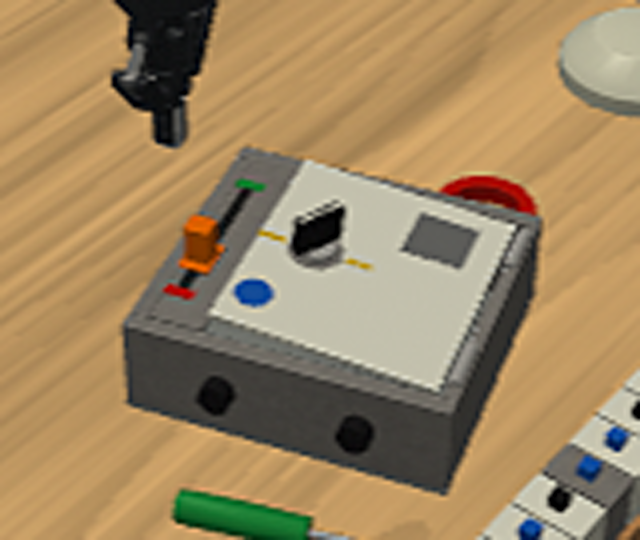

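```bash
cat >> h.py <<'E'
def fonz(c,u,v,z):
    x,y=u-c['cx'],v-c['cy'];rr=np.hypot(x,y);th=rr/c['fx']
    d=np.array([np.sin(th)*x/rr,np.sin(th)*y/rr,np.cos(th)]);d=R.from_quat(c['attitude']).apply(d)
    p=np.array(c['position']);return p+d*(z-p[2])/d[2]
def fit(L,W):
    W=np.array(W)[:,:2];l=L-L.mean(0);w=W-W.mean(0)
    a=np.arctan2((l[:,0]*w[:,1]-l[:,1]*w[:,0]).sum(),(l*w).sum())
    M=np.array([[np.cos(a),-np.sin(a)],[np.sin(a),np.cos(a)]]);T=W.mean(0)-M@L.mean(0)
    print('yaw',np.degrees(a),'T',T,'res',np.round((W-(L@M.T+T))*1000,1).tolist());return a,M,T
E
python3 - <<'E'
from h import *
from rig import cams
c=cams.camera('wrist')
W=[fonz(c,268,134,.099),fonz(c,191.5,106,.103),fonz(c,97.5,221,.085),fonz(c,326,221,.085)]
L=np.array([[-.045,-.066],[-.02,0],[-.13,.12],[-.13,-.12]])
a,M,T=fit(L,W)
for n,u,v,z in [('green',131.5,197,.085),('red',274,196,.085),('yel',191.5,66,.097),('yel',191.5,149,.097),('locktopL',212.5,218,.1215),('locktopR',234,218,.1215),('locktop far L',212.5,196,.1215),('far R',239,196,.1215),('wing',158,90,.135),('wing',208,119,.135)]:
    w=fonz(c,u,v,z);print(n,np.round(w,4),'box',np.round(M.T@(w[:2]-T),4))
E
```

```text
yaw 17.739325376069367 T [0.62550236 0.00991815] res [[-1.2, 0.7], [0.4, -0.9], [0.4, -1.1], [0.3, 1.3]]
green [0.5043 0.0472 0.085 ] box [-0.1041  0.0725]
red [ 0.5472 -0.088   0.085 ] box [-0.1044 -0.0694]
yel [0.6399 0.0144 0.097 ] box [ 0.0151 -0.0001]
yel [ 0.57   -0.0054  0.097 ] box [-0.0576  0.0023]
locktopL [ 0.5237 -0.0419  0.1215] box [-0.1127 -0.0184]
locktopR [ 0.5293 -0.0593  0.1215] box [-0.1127 -0.0366]
locktop far L [ 0.5424 -0.0373  0.1215] box [-0.0936 -0.0196]
far R [ 0.5489 -0.0583  0.1215] box [-0.0937 -0.0416]
wing [0.6149 0.024  0.135 ] box [-0.0058  0.0166]
wing [ 0.6033 -0.0202  0.135 ] box [-0.0304 -0.0219]
```

Request:
move_arm --steps '[0, 0, 0.033, 0, 0, -0.3, 1, 0, 0, 0.066, 0, 0, -0.3, 1, 0, 0, 0.1, 0, 0, -0.3, 1, 0, 0, 0.125, 0, 0, -0.3, 1, 0, 0, 0.131, 0, 0, -0.3, 1]'

```text
time_s: 4.15
tool_pos: [0.546, -0.0915, 0.0964]
tool_rot: [0.987, 0.159, -0.003, -0.001]
wrist_force: [-1.0, -0.3, 0.1]
grip_width: 0.0
```

Request:
move_arm --steps '[0, -0.005, 0, 0, 0, 0, 1, 0, -0.01, 0, 0, 0, 0, 1, 0, -0.015, 0, 0, 0, 0, 1, 0, -0.02, 0, 0, 0, 0, 1, 0, -0.025, 0, 0, 0, 0, 1]'

```text
time_s: 4.57
tool_pos: [0.5419, -0.0677, 0.1018]
tool_rot: [0.988, 0.157, 0.001, 0.0]
wrist_force: [1.1, -3.0, 1.7]
grip_width: -0.0003
```

Request:
move_arm --steps '[0, -0.006, 0, 0, 0, 0, 1, 0, -0.012, 0, 0, 0, 0, 1, 0, -0.018, 0, 0, 0, 0, 1, 0, -0.024, 0, 0, 0, 0, 1, 0, -0.03, 0, 0, 0, 0, 1]'

```text
time_s: 4.98
tool_pos: [0.5318, -0.0391, 0.1005]
tool_rot: [0.988, 0.157, 0.0, 0.0]
wrist_force: [1.3, -2.1, 0.6]
grip_width: -0.0003
```

Request:
move_arm --steps '[0, -0.004, 0, 0, 0, 0, 1, 0, -0.008, 0, 0, 0, 0, 1, 0, -0.012, 0, 0, 0, 0, 1, 0, -0.016, 0, 0, 0, 0, 1, 0, -0.02, 0, 0, 0, 0, 1]'

```text
time_s: 5.4
tool_pos: [0.5255, -0.0203, 0.1002]
tool_rot: [0.988, 0.157, 0.0, 0.0]
wrist_force: [2.3, -2.1, 0.4]
grip_width: 0.0001
```

Request:
move_arm --steps '[0, -0.001, 0, 0, 0, 0, 1, 0, -0.002, 0, 0, 0, 0, 1, 0, -0.003, 0, 0, 0, 0, 1, 0, -0.004, 0, 0, 0, 0, 1]'

```text
time_s: 5.73
tool_pos: [0.5243, -0.0168, 0.1002]
tool_rot: [0.988, 0.157, -0.0, 0.0]
wrist_force: [2.4, -1.6, -0.2]
grip_width: 0.0001
```

Request:
move_arm --steps '[0, -0.001, 0, 0, 0, 0, 1, 0, -0.002, 0, 0, 0, 0, 1, 0, -0.003, 0, 0, 0, 0, 1, 0, -0.003, 0, 0, 0, 0, 1]'

```text
time_s: 6.07
tool_pos: [0.5233, -0.0139, 0.1002]
tool_rot: [0.988, 0.157, -0.0, 0.0]
wrist_force: [1.6, -2.1, -1.2]
grip_width: -0.0002
```

Request:
move_arm --steps '[0, -0.001, 0, 0, 0, 0, 1, 0, -0.002, 0, 0, 0, 0, 1, 0, -0.002, 0, 0, 0, 0, 1]'

```text
time_s: 6.32
tool_pos: [0.5233, -0.0134, 0.1004]
tool_rot: [0.988, 0.157, 0.0, 0.001]
wrist_force: [2.6, -11.2, -2.3]
grip_width: -0.0005
```

Request:
move_arm --steps '[0, -0.001, 0, 0, 0, 0, 1, 0, -0.001, 0, 0, 0, 0, 1]'

```text
time_s: 6.48
tool_pos: [0.5233, -0.0132, 0.1004]
tool_rot: [0.987, 0.158, 0.001, 0.002]
wrist_force: [4.8, -16.2, -2.0]
grip_width: 0.0002
```

Request:
move_arm --steps '[0, 0.01, 0, 0, 0, 0, 1, 0, 0.02, 0, 0, 0, 0, 1, 0, 0.02, -0.03, 0, 0, 0, 0.5, 0, 0.02, -0.06, 0, 0, 0, 0, 0, 0.02, -0.1, 0, 0, 0, 0]'

```text
time_s: 6.9
tool_pos: [0.5267, -0.0303, 0.1993]
tool_rot: [0.988, 0.157, -0.003, -0.001]
wrist_force: [1.0, 0.3, 0.0]
grip_width: 0.0359
```

```bash
python3 - <<'E'
from rig import r,cams
import cv2
c=cams.camera('wrist');cv2.imwrite('pics/wrist2.png',c['pixels'])
s=r.sense();print(s['tool_pos'],s['tool_rot'],s['time_s'],s['grip_width'])
E
```

```text
[ 0.53127026 -0.03056703  0.20812111] [9.87651341e-01 1.56637078e-01 3.08055431e-03 4.04843324e-04] 6.95 0.04313094790607612
```

View pics/wrist2.png

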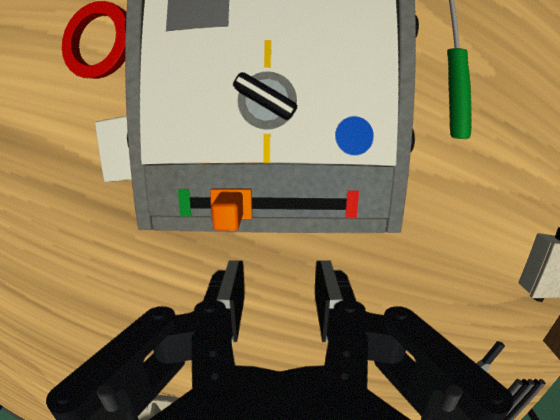

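The lock now sits at the green end (flange 210–251, green mark at 184), and the wing line runs from about (237,80) to (295,112). Next I'll measure the wing angle.

```bash
python3 - <<'E'
from h import *
from rig import r,cams
c=cams.camera('wrist');p=c['pixels'];g=cv2.cvtColor(p,cv2.COLOR_BGR2GRAY)
cv2.imwrite('pics/wz.png',cv2.resize(p[60:175,220:320],None,fx=5,fy=5,interpolation=cv2.INTER_CUBIC))
m=np.zeros_like(g);m[65:130,225:305]=(g[65:130,225:305]<45)*255
n,l,st,ce=cv2.connectedComponentsWithStats(m);print(st[1:],ce[1:])
T=np.array([.6248,.0105]);a=np.radians(17.75);M=np.array([[np.cos(a),-np.sin(a)],[np.sin(a),np.cos(a)]])
k=1+np.argmax(st[1:,4]);ys,xs=np.nonzero(l==k)
w=np.array([fonz(c,x,y,.133)[:2] for x,y in zip(xs,ys)]);b=(w-T)@M
mu,ev=cv2.PCACompute(b.astype(np.float32),None);print('centre',mu,'dir',ev[0],'cw deg from y',np.degrees(np.arctan2(ev[0][0],ev[0][1])))
s=r.sense();print(s['tool_pos'],s['tool_rot'],s['time_s'],s['grip_width'])
E
```

```text
[[233  82  60  45 733]] [[262.7366985 104.0845839]]
centre [[-0.01748107 -0.00010569]] dir [0.524377   0.85148615] cw deg from y 31.626314
[ 0.53184131 -0.03051875  0.20580652] [9.87636433e-01 1.56707350e-01 4.08583448e-03 6.23167346e-04] 7.0 0.050767651151144386
```

View pics/wz.png

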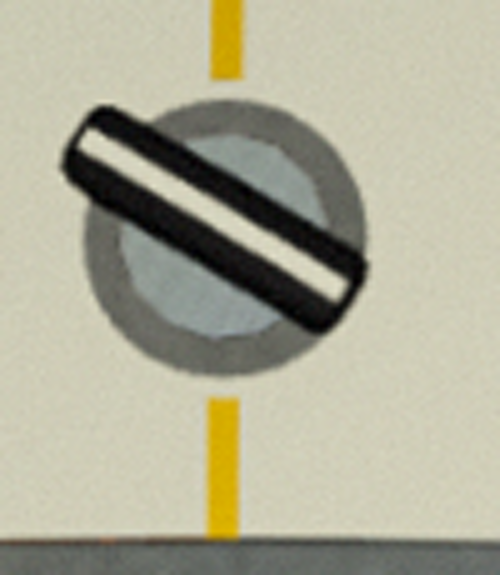

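Request:
move_arm --steps '[0, 0, 0, 0, 0, -7, 0, 0, 0, 0, 0, 0, -14, 0, 0, 0, 0, 0, 0, -21, 0, 0, 0, 0, 0, 0, -28, 0, 0, 0, 0, 0, 0, -35, 0]'

```text
time_s: 7.42
tool_pos: [0.5281, -0.0302, 0.1996]
tool_rot: [0.893, 0.449, -0.001, -0.001]
wrist_force: [0.2, -0.2, -0.4]
grip_width: 0.0856
```

Request:
move_arm --steps '[0, 0, 0, 0, 0, -7, 0, 0, 0, 0, 0, 0, -14, 0, 0, 0, 0, 0, 0, -21, 0, 0, 0, 0, 0, 0, -23, 0, 0, 0, 0, 0, 0, -23, 0]'

```text
time_s: 7.83
tool_pos: [0.5281, -0.0302, 0.1996]
tool_rot: [0.787, 0.617, -0.0, -0.001]
wrist_force: [-1.1, 0.0, -0.9]
grip_width: 0.0852
```

```bash
python3 - <<'E'
from h import *
from rig import r
s=r.sense();print(s['tool_pos'],s['tool_rot'],s['grip_width'],s['q'])
Q=R.from_quat(s['tool_rot']);m=Q.as_matrix();print(m.round(4),np.degrees(np.arctan2(m[1,0],m[0,0])))
print(Q.inv().apply(np.array([.6081,.0052,.112])-s['tool_pos']))
E
```

```text
[ 0.5281104  -0.03018222  0.19961747] [ 7.87244260e-01  6.16640822e-01 -4.07498155e-04 -6.37435348e-04] 0.08524533683544662 [-6.01933213e-02  2.39868848e-01  1.86890908e+00  4.82005599e-04
  1.03427008e+00  1.81418819e-01]
[[ 2.395e-01  9.709e-01 -1.400e-03]
 [ 9.709e-01 -2.395e-01  5.000e-04]
 [ 1.000e-04 -1.500e-03 -1.000e+00]] 76.1425040771901
[0.05349787 0.06931904 0.08752089]
```

Request:
move_arm --steps '[0.0178, 0.0231, 0, 0, 0, 0, 0.3, 0.0357, 0.0462, 0, 0, 0, 0, 0.3, 0.0535, 0.0693, 0, 0, 0, 0, 0.3, 0.0535, 0.0693, 0.035, 0, 0, 0, 0.3, 0.0535, 0.0693, 0.06, 0, 0, 0, 0.3]'

```text
time_s: 8.25
tool_pos: [0.6104, 0.0057, 0.1392]
tool_rot: [0.788, 0.616, 0.001, 0.0]
wrist_force: [-0.7, 0.1, -1.0]
grip_width: 0.0598
```

Request:
move_arm --steps '[0, 0, 0.015, 0, 0, 0, 0.3, 0, 0, 0.0275, 0, 0, 0, 0.3, 0, 0, 0.0275, 0, 0, 0, 0.3]'

```text
time_s: 8.5
tool_pos: [0.6069, 0.005, 0.1098]
tool_rot: [0.788, 0.616, -0.002, -0.002]
wrist_force: [-0.4, -0.5, 0.5]
grip_width: 0.0598
```

```bash
python3 - <<'E'
from rig import r,cams
import cv2
c=cams.camera('wrist');cv2.imwrite('pics/wrist3.png',c['pixels'])
s=r.sense();print(s['tool_pos'],s['tool_rot'],s['time_s'],s['grip_width'])
E
```

```text
[0.60786565 0.00500706 0.11152603] [ 0.78804837  0.61561184 -0.00103698 -0.00086867] 8.55 0.059685195753451784
```

View pics/wrist3.png

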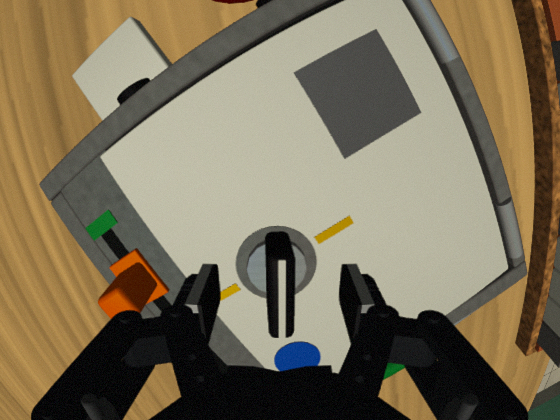

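The wing stands upright between the open jaws at about (280,280), centred and aligned, so I'll close on it.

Request:
move_arm --steps '[0, 0, 0, 0, 0, 0, 1, 0, 0, 0, 0, 0, 0, 1, 0, 0, 0, 0, 0, 0, 1, 0, 0, 0, 0, 0, 0, 1, 0, 0, 0, 0, 0, 0, 1]'

```text
time_s: 8.97
tool_pos: [0.607, 0.0055, 0.1132]
tool_rot: [0.788, 0.616, -0.001, -0.001]
wrist_force: [-5.3, 2.1, 2.3]
grip_width: 0.0109
```

Request:
move_arm --steps '[0, 0, 0, 0, 0, 5, 1, 0, 0, 0, 0, 0, 11, 1, 0, 0, 0, 0, 0, 17, 1, 0, 0, 0, 0, 0, 23, 1, 0, 0, 0, 0, 0, 29, 1]'

```text
time_s: 9.38
tool_pos: [0.6069, 0.0054, 0.113]
tool_rot: [0.918, 0.397, -0.002, -0.001]
wrist_force: [-5.6, 1.2, 3.7]
grip_width: 0.0105
```

Request:
move_arm --steps '[0, 0, 0, 0, 0, 6, 1, 0, 0, 0, 0, 0, 12, 1, 0, 0, 0, 0, 0, 18, 1, 0, 0, 0, 0, 0, 24, 1, 0, 0, 0, 0, 0, 29.3, 1]'

```text
time_s: 9.8
tool_pos: [0.6069, 0.0055, 0.113]
tool_rot: [0.988, 0.152, -0.002, -0.0]
wrist_force: [-6.8, 2.3, 4.3]
grip_width: 0.0104
```

Request:
move_arm --steps '[0, 0, 0, 0, 0, 0, 1, 0, 0, 0, 0, 0, 0, 1]'

```text
time_s: 9.97
tool_pos: [0.6069, 0.0055, 0.113]
tool_rot: [0.988, 0.154, -0.002, -0.001]
wrist_force: [-5.7, 3.5, 3.6]
grip_width: 0.0103
```

Request:
move_arm --steps '[0, 0, 0, 0, 0, 0, 0.3, 0, 0, 0, 0, 0, 0, 0.3, 0, 0, 0, 0, 0, 0, 0.3, 0, 0, 0, 0, 0, 0, 0.3, 0, 0, -0.02, 0, 0, 0, 0.3]'

```text
time_s: 10.38
tool_pos: [0.6067, 0.005, 0.1299]
tool_rot: [0.988, 0.154, -0.003, -0.0]
wrist_force: [-0.6, -0.2, 0.1]
grip_width: 0.0597
```

Request:
move_arm --steps '[0, 0, -0.03, 0, 0, 0, 0.3, -0.02, 0, -0.06, 0, 0, 0, 0.6, -0.04, 0, -0.07, 0, 0, 0, 1, -0.06, 0, -0.07, 0, 0, 0, 1, -0.06, 0, -0.07, 0, 0, 0, 1]'

```text
time_s: 10.8
tool_pos: [0.5492, -0.014, 0.2038]
tool_rot: [0.988, 0.154, -0.0, 0.0]
wrist_force: [0.3, -0.2, -1.3]
grip_width: 0.0116
```

```bash
python3 - <<'E'
from h import *
from rig import r,cams
c=cams.camera('wrist');p=c['pixels'];cv2.imwrite('pics/wrist4.png',p)
s=r.sense();Q=R.from_quat(s['tool_rot']);print(s['tool_pos'],s['tool_rot'],s['time_s'],s['grip_width'])
T=np.array([.6248,.0105]);a=np.radians(17.75);M=np.array([[np.cos(a),-np.sin(a)],[np.sin(a),np.cos(a)]])
h=cv2.cvtColor(p,cv2.COLOR_BGR2HSV);m=cv2.inRange(h,(100,120,60),(130,255,255));n,l,st,ce=cv2.connectedComponentsWithStats(m);k=1+np.argmax(st[1:,4])
w=fonz(c,*ce[k],.099);print('blue',ce[k],w,M.T@(w[:2]-T))
print('model',T+M@np.array([-.0445,-.066]))
w[2]=.120
print('shift to above disc',Q.inv().apply(w-s['tool_pos']))
E
```

```text
[ 0.55064734 -0.01365208  0.20346106] [9.88073967e-01 1.53979640e-01 2.97201841e-04 1.33328430e-04] 10.85 0.003938130005659826
blue [361.0754352  168.38781431] [ 0.60211436 -0.06568504  0.099     ] [-0.04483181 -0.06564227]
model [ 0.60253943 -0.06592458]
shift to above disc [0.03314795 0.06519667 0.08350233]
```

View pics/wrist4.png

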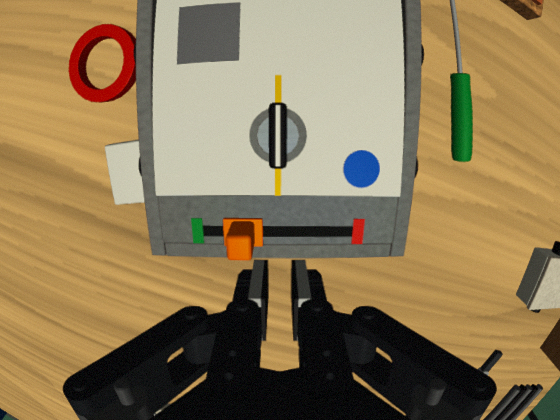

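Request:
move_arm --steps '[0.0165, 0.0325, 0, 0, 0, 0, 1, 0.033, 0.065, 0, 0, 0, 0, 1, 0.033, 0.065, 0.035, 0, 0, 0, 1, 0.033, 0.065, 0.07, 0, 0, 0, 1, 0.033, 0.065, 0.083, 0, 0, 0, 1]'

```text
time_s: 11.27
tool_pos: [0.6013, -0.0652, 0.1153]
tool_rot: [0.988, 0.154, -0.002, -0.001]
wrist_force: [-2.1, 1.4, -0.2]
grip_width: 0.0002
```

Request:
move_arm --steps '[0, 0, 0, 0, 0, 0, 1, 0, 0, 0.008, 0, 0, 0, 1, 0, 0, 0.016, 0, 0, 0, 1, 0, 0, 0.02, 0, 0, 0, 1]'

```text
time_s: 11.6
tool_pos: [0.6036, -0.0648, 0.1002]
tool_rot: [0.988, 0.155, 0.001, 0.0]
wrist_force: [0.1, 0.1, -0.7]
grip_width: -0.0001
```

Request:
move_arm --steps '[0, 0, 0.002, 0, 0, 0, 1, 0, 0, 0.004, 0, 0, 0, 1, 0, 0, 0.006, 0, 0, 0, 1, 0, 0, 0.008, 0, 0, 0, 1, 0, 0, 0.008, 0, 0, 0, 1]'

```text
time_s: 12.02
tool_pos: [0.6031, -0.065, 0.0925]
tool_rot: [0.988, 0.154, 0.0, 0.0]
wrist_force: [-1.5, -0.1, 6.0]
grip_width: 0.0002
```

Request:
move_arm --steps '[0, 0, 0.0015, 0, 0, 0, 1, 0, 0, 0.003, 0, 0, 0, 1, 0, 0, 0.0045, 0, 0, 0, 1, 0, 0, 0.006, 0, 0, 0, 1, 0, 0, 0.006, 0, 0, 0, 1]'

```text
time_s: 12.43
tool_pos: [0.6028, -0.0651, 0.0867]
tool_rot: [0.988, 0.154, 0.0, 0.0]
wrist_force: [-3.7, -0.1, 9.3]
grip_width: -0.0002
```

Request:
move_arm --steps '[0, 0, 0.001, 0, 0, 0, 1, 0, 0, 0.002, 0, 0, 0, 1, 0, 0, 0.002, 0, 0, 0, 1]'

```text
time_s: 12.68
tool_pos: [0.6028, -0.0651, 0.085]
tool_rot: [0.988, 0.154, -0.0, 0.0]
wrist_force: [-5.4, -0.9, 9.6]
grip_width: -0.0001
```

Request:
move_arm --steps '[0, 0, 0.001, 0, 0, 0, 1, 0, 0, 0.002, 0, 0, 0, 1, 0, 0, 0.002, 0, 0, 0, 1]'

```text
time_s: 12.93
tool_pos: [0.6028, -0.0652, 0.0848]
tool_rot: [0.988, 0.154, 0.0, 0.0]
wrist_force: [-11.4, -0.1, 28.0]
grip_width: -0.0001
```

Request:
move_arm --steps '[0, 0, -0.0004, 0, 0, 0, 1, 0, 0, -0.0004, 0, 0, 0, 1, 0, 0, -0.0004, 0, 0, 0, 1, 0, 0, -0.0004, 0, 0, 0, 1, 0, 0, -0.0004, 0, 0, 0, 1]'

```text
time_s: 13.35
tool_pos: [0.6028, -0.0652, 0.0848]
tool_rot: [0.988, 0.154, 0.0, 0.0]
wrist_force: [-10.2, 0.0, 23.6]
grip_width: -0.0
```

```bash
python3 - <<'E'
from rig import r,cams
import cv2
a=cams.camera('scene')['pixels'][150:285,205:365];cv2.imwrite('pics/scene5z.png',cv2.resize(a,None,fx=4,fy=4,interpolation=cv2.INTER_CUBIC))
cv2.imwrite('pics/wrist5.png',cams.camera('wrist')['pixels'])
s=r.sense();print(s['tool_pos'],s['wrist_force'],s['time_s'])
E
```

```text
[ 0.60283647 -0.06514323  0.08486573] [-9.74897072 -0.2090984  23.70192175] 13.45
```

View pics/scene5z.png

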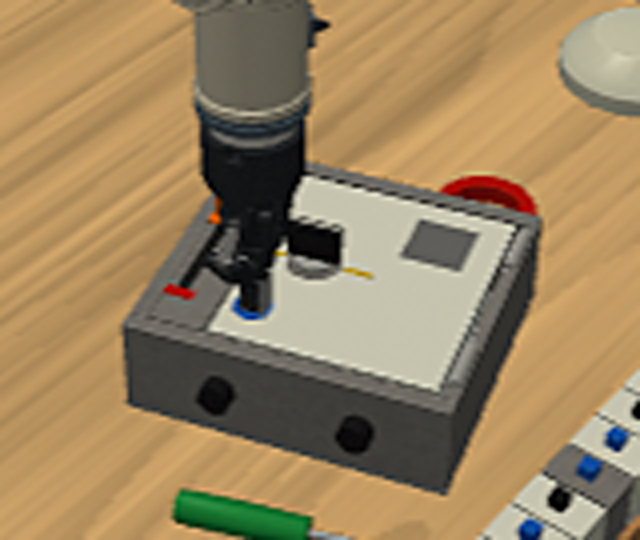

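View pics/wrist5.png

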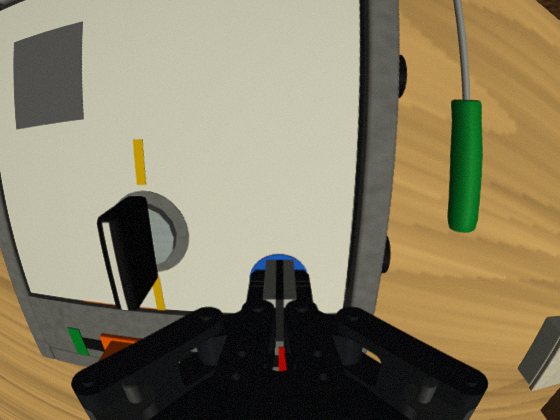

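The cover looks flush: the fingertips are on the blue disc, there is no gap at the side edge, the lock is at the green end and the wing is clear. Handing in.

```bash
python3 -c "
from rig import r
print(r.hand_in())"
```

```text
the job is handed in; nothing more can be done
None
```

I set the lock, then the fastener, then pressed the cover flush. I handed in at about 13.5 s with the gripper still holding it down.

- **Lock:** I pushed it to its end stop at the green end. The resistance jumped from about 2.5 N to 16 N and the lock stopped moving. Wrist pictures before and after put its travel at about 58 mm, which fits 60 mm within pixel error.
- **Fastener:** I pinched the wing and turned it about 58° clockwise. The next wrist picture showed the slot line in line with both yellow marks, by eye. My first two angle estimates disagreed (about 41° from the top view, 32° from the wrist view). I used the closer wrist view, and the grip lined up with the wing.
- **Cover:** I pressed on the blue disc with the fingers shut. The force levelled near 9.5 N, then rose sharply at a tool height of 0.0848 m, which matches the hard stop at 0.085 m. I held it at about 24 N down, with about 10 N sideways on the tool. The last pictures show it flush.

None of the checks failed. In the last pictures the lock was partly hidden by the gripper, but its orange still showed at the green end. I saw no contact with the other things on the bench.

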